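# Register a detector module in the corner of an alignment plate

### The arm

A 6-joint arm with a two-finger parallel gripper is mounted at the origin on a cart in front of the work surface, level with it; the furniture and walls round the work are solid. World frame = base frame: x ahead of the robot, y to its left, z up, the work surface at z = 0. Lengths are in mm, angles in rad, forces in N, time in s.
With the tool pointing down it reaches from about 300 to 875 mm from the base axis. Payload 4.2 kg.
Tool frame: the origin (TCP) lies between the finger pads; the fingertips stand 17 mm ahead of it and the grasp point (between the pads) lies 2 mm behind it; z points along the fingers, y is the line along which they close (so a half turn about z gives the same grasp; the last joint's range is limited). The gripper opens to 85 mm and grips with 20 to 120 N. Pads are 22 mm wide; open, the fingers measure 114 mm over their backs; the gripper's body (76 mm by 85 mm) begins 54 mm behind the grasp point. The pads swing forward as they close: fully open they stand 13 mm farther back than shut.
Start: joints at [-1.27, 0.32, 1.565, -0, 1.257, -0.02], TCP at [181.315, -545.678, 248.338] pointing down, gripper open.
Joint ranges: [-3.11, 3.11], [-0.84, 2.01], [0.21, 2.61], [-1.34, 4.49], [0.05, 2.63], [-2.56, 2.56]. Speed limits (rad/s): [2.57, 2.57, 3.14, 3.14, 3.14, 3.14].

### API

Orientations are given as a rotation vector (axis times angle).
In Python, from cell import robot gives the robot as it stands. Calls block until the motion is done:
- robot.reach(position, orientation): joint-space move of the TCP to a pose.
- robot.move_linear(position, ori=None, feed=150, until_force=None): straight line of the TCP; ori=None keeps the orientation; feed is the mean speed in mm/s. With until_force (N) it stops when the force on the tool has changed by that much, and returns True; else False.
- robot.goto_joints(angles): joint-space move.
- robot.move_gripper(opening): opening from 0.0 (shut) to 1.0 (fully open); the grip force is fixed at half the most; returns when the fingers have stopped.
- robot.pause(seconds).
- robot.ik(position, orientation): joint angles nearest the present ones, or None.
- robot.read_state(): the state.
- robot.snapshot(name): name is "scene" or "top" or "wrist"; returns the picture (420x560x3 uint8, red, green, blue); there is no depth.
- robot.camera_model(name): a dict with "intrinsics" (3x3 intrinsics, pixels), "k1" (the pictures are not rectified: a ray, as slopes to the right and down, at radius r is drawn at 1 + k1 r^2 times it, then the intrinsics apply), "R" (3x3) and "t" (3): a world point X has camera coordinates R X + t; the wrist camera has in their place "tool_from_camera" (4x4, takes a point from camera to tool coordinates, whose origin is the TCP and whose axes are the flange's). Camera axes: x right, y down, z forward; pixel columns grow to the right and rows downward; lengths in mm; the calibration is good to about 2 mm. A picture is of the moment at which its call begins: read the wrist's pose just before it. camera_model takes no time and is no camera call.
A pose or a line that the arm cannot do raises robot.Unreachable and nothing moves.
- robot.job_done(): hands the job in; it is judged then, once.
Trained networks look in the newest picture that a camera, given by its name, has taken for a name from the list of things; names that differ only in an ending like _2 or _b are one class to them, and where a whole thing is asked for, a point or a joint stands for the part that bears it (a point fixed in the world has none). Each returns a list of dicts, best first, with "score" (0 to 1); they miss things now and then, are a little off and sometimes report something else, mostly with a low value. They report only what shows in the picture. A call takes as long as a camera call. They do not tell look-alikes from the thing itself.
- robot.search_frame(camera, label): "centre" ([row, column] in pixels, amid what is visible of it).
- robot.outline_of(camera, label): "pixels" (420x560 bool, what is visible of it) and "centre" ([row, column] in pixels, amid what is visible of it).
The state is a dict: "time_s": time; "joint_positions": joint angles; "joint_vel": joint speeds; "effort": joint torques, N m; "eef_pos": TCP position; "tool_rot": TCP orientation; "ft_force": force on the tool from outside, world axes, zero at the start; "wrist_torque": the same for the moment, N m; "width": opening from 0.0 (shut) to 1.0 (fully open); "grasp_force": force on a finger pad.
Only numpy, scipy, OpenCV 4.12 (cv2) and the standard library are available. Lean on these libraries where they do the work, as an engineer would, in place of code of your own. Each camera call takes 0.05 s, during which the arm holds its last target. There are 200 camera calls.

### The job

Pull the taller of the two grey modules straight up off its storage rail, against the sprung catch that clips it, and carry it to the metal alignment plate. Set it upright and flat on the plate in the inside corner of the two steel stops, press it squarely and flush against both stops at once, and finish still gripping it and pressing it against both, because it is to be fixed there while you hold it. Leave the lower module on the rail and do not disturb the other things on the bench.

Things in the scene. Friction and masses are not known exactly. Their poses are not given: they have to be found in the camera images.
- detector: taller grey module, the part to move: upright block 44 x 44 mm, 75 mm high, 0.11-0.22 kg, round dark window on top. Origin: centre of underside; z up. A slot 14 wide, 23 mm deep runs along its y under it, astride the rail's bar. Its +x side has a 3 mm deep groove 19-32 mm up for the catch; higher, all sides are flat to grip. Grip its y sides to keep clear of the catch.
- blank: the other grey module on the same rail, 44 x 44 mm in plan but only 50 mm high, without a window: stays where it is. Origin: centre of its underside. Which of the two places of the rail it stands in varies.
- rail: fixed storage rail: grey base 110 x 190 x 6 mm and an aluminium bar along its y, 12 mm wide, top 26 mm above the bench. Origin: centre of the base's underside. Two places at y = +47 and -47 mm; modules stand on the base (undersides at z = 6 mm) astride the bar, axes parallel to the rail's. Lifted 25 mm, a module is clear of the bar.
- catch_a (a joint): sprung steel leaf catch at the right place (y = -47 mm of the rail), on the rail's +x side, 54 mm high above the bench; holds the module by its groove. Hinge angle 0 = closed, grows as it springs back. Not to be pressed: a straight pull up of about 6-12 N (weight included) makes it give way within 6 mm; then it pushes the module to rail -x with about 6 N until 20 mm up.
- catch_b (a joint): sprung steel leaf catch at the left place (y = +47 mm of the rail), on the rail's +x side, 54 mm high above the bench; holds the module by its groove. Hinge angle 0 = closed, grows as it springs back. Not to be pressed: a straight pull up of about 6-12 N (weight included) makes it give way within 6 mm; then it pushes the module to rail -x with about 6 N until 20 mm up.
- plate: fixed alignment plate, aluminium, 140 x 140 x 6 mm, on the bench. Origin: centre of its underside; its yaw varies. Bare metal: friction of the module on plate and stops about 0.5 to 0.7. On it are two rigid steel stops, both rising to 30 mm above the bench.
- far_stop: stop bar 16 x 72 x 24 mm along the plate's y, on the side away from the robot; its flat face looks to the plate's -x and lies at x = +30 mm of the plate's frame, from y = -24 to +48 mm. Origin: centre of its underside.
- side_stop: stop bar 72 x 16 x 24 mm along the plate's x, on the robot's right; its flat face looks to the plate's +y and lies at y = -30 mm of the plate's frame, from x = -48 to +24 mm. Origin: centre of its underside.
- corner (a point): the point on the plate's top (6 mm above the bench) where the planes of the two stop faces meet; its axes are those of the plate. Seated, the detector's origin is at x = -22 mm, y = +22 mm, z = 0 of this frame, in any of the four square orientations; it is to push towards +x and -y.
- timer: small white bench timer 66 x 62 x 18 mm, a bystander
- beaker: small clear beaker, 44 mm across, 58 mm high, a bystander
- pen: felt marker lying on the bench, 135 mm long, a bystander
- solvent: brown bottle 56 mm across, 118 mm high, a bystander
- std: brown bottle 49 mm across, 96 mm high, a bystander
- dropper: small dropper bottle 34 mm across, 102 mm high, a bystander
Mind the look-alikes: they are no part of the job. Leave any green or purple look-alike of the detector alone.

How it is judged (in metres and radians):
On the way:
1. the taller module has been pulled up off the rail and is carried by the fingers (z of detector in the frame of rail above 0.035 m and contact force between the fingers and detector above 1 N), for 0.2 s.
At the end, for the whole second after the job is handed in: Tall module upright (0.06 rad), underside within 4 mm of the plate top, square with the stops (0.05 rad), sides within 2.5 mm of both faces, over 1.5 N on each stop, at rest (under 20 mm/s), still gripped; low module within 20 mm of its place on the rail (x of detector in the frame of corner between -0.0245 and -0.0195 m and y of detector in the frame of corner between 0.0195 and 0.0245 m and z of detector in the frame of corner below 0.004 m and angle between detector's own z axis and vertical below 0.06 rad and (angle between the x axis of detector and the x axis of plate, either way round below 0.05 rad or angle between the x axis of detector and the y axis of plate, either way round below 0.05 rad) and contact force between detector and far_stop above 1.5 N and contact force between detector and side_stop above 1.5 N and contact force between the fingers and detector above 1 N and linear speed of detector below 0.02 m/s and distance of blank from where it was at the start of the episode below 0.02 m); the arm keeps its last pose, push and grip.
It fails at once if the lower module is lifted or shoved along the rail (more than 20 mm) (distance of blank from where it was at the start of the episode above 0.02 m).
It fails at once if a bystander is moved more than 30 mm (distance of any of timer, beaker, pen, solvent, std, dropper from where it was at the start of the episode above 0.03 m).
It also fails if it takes over 67 s, if anything falls off the work surface, if the arm or the gripper's body presses on something with over 40 N, if the wrist force passes 120 N, or if a joint passes its speed limit or range.

## Working session

There is one attempt and no reset: what is moved stays moved. The work goes in short steps, each a Python script; the robot and the scene stay as the last script left them, time stands still between calls to the robot, and variables do not carry over. Pictures are saved under pics/ and viewed, at most 10 in all, crops included, and the job is handed in when it is done.

```bash
mkdir -p pics; ls; cat > h.py <<'E'
from cell import robot
import numpy as np, cv2
from scipy.spatial.transform import Rotation as Ro
def cam(name,st=None):
    m=robot.camera_model(name);K=np.array(m["intrinsics"]);k1=m["k1"]
    if "R" in m: return K,k1,np.array(m["R"]),np.array(m["t"])
    T=np.array(m["tool_from_camera"]);Rt=Ro.from_rotvec(st["tool_rot"]).as_matrix()
    Rc=Rt@T[:3,:3];c=np.array(st["eef_pos"])+Rt@T[:3,3]
    return K,k1,Rc.T,-Rc.T@c
def proj(C,X):
    K,k1,R,t=C;return cv2.projectPoints(np.float64(X).reshape(-1,1,3),cv2.Rodrigues(R)[0],t.astype(float),K,np.array([k1,0,0,0,0.]))[0].reshape(-1,2)
def onz(C,uv,z):
    K,k1,R,t=C;p=cv2.undistortPoints(np.float64(uv).reshape(-1,1,2),K,np.array([k1,0,0,0,0.])).reshape(-1,2)
    d=np.c_[p,np.ones(len(p))]@R;c=-R.T@t
    return c+d*((np.atleast_1d(z)-c[2])/d[:,2])[:,None]
def save(n,im): cv2.imwrite(f"pics/{n}.png",im[:,:,::-1])
E
python3 - <<'E'
from h import *
a=robot.snapshot("scene");b=robot.snapshot("top")
save("scene",a);save("top",b)
np.save("top.npy",b);np.save("scene.npy",a)
for l in ["detector","blank","rail","plate","far_stop","side_stop","catch_a"]:
    for c in ["top","scene"]:
        print(l,c,[(np.round(d["centre"]),round(d["score"],2)) for d in robot.search_frame(c,l)][:3])
for c in ["top","scene"]:
    K,k1,R,t=cam(c);print(c,-R.T@t,K[0,0],k1)
E
```

```text
pics
detector top [(array([265., 150.]), 0.89), (array([238., 190.]), 0.74), (array([246., 293.]), 0.68)]
detector scene [(array([280., 125.]), 0.73), (array([244., 177.]), 0.72), (array([280., 209.]), 0.67)]
blank top [(array([236., 226.]), 0.69)]
blank scene [(array([259., 198.]), 0.64), (array([240., 223.]), 0.59)]
rail top []
rail scene [(array([257., 197.]), 0.85)]
plate top [(array([231., 377.]), 0.56)]
plate scene [(array([201., 371.]), 0.85)]
far_stop top [(array([221., 375.]), 0.52)]
far_stop scene [(array([160., 366.]), 0.5)]
side_stop top [(array([236., 392.]), 0.74)]
side_stop scene []
catch_a top [(array([234., 376.]), 0.52)]
catch_a scene []
top [ 411.66407805   44.33803478 1423.40300375] 480.1496449999807 0.05425668759113764
scene [-239.75958314  400.40864681  530.50114546] 412.17285637146176 -0.10018536971344495
```

View pics/scene.png

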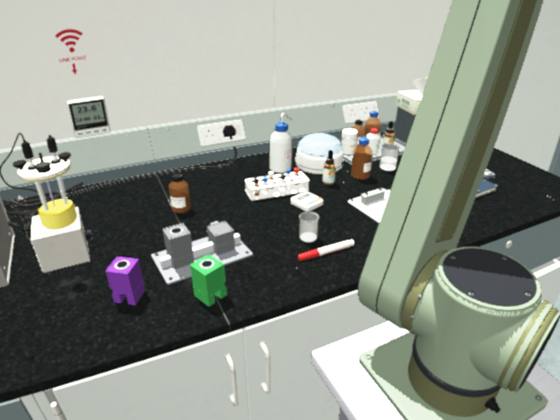

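View pics/top.png

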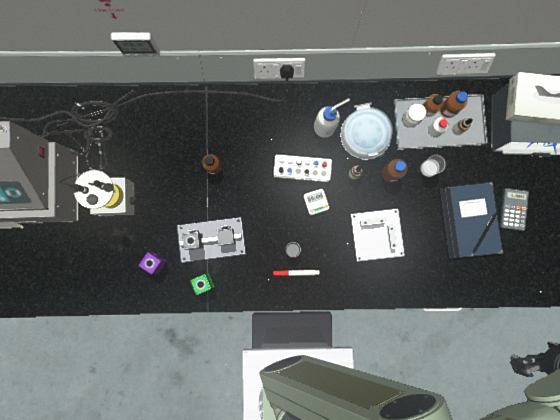

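Scene: purple look-alike at (280,125), green at (280,209). The grey tall module with a window is at scene (row 244, col 177) and top (238,190), in the left place of the rail. It fits "taller grey with round dark window". The low one is at top (236,226), and the plate is at top (235,377). Next I'll confirm with a wrist close-up.

```bash
python3 - <<'E'
from h import *
C=cam("top")
print(onz(C,[[190,238],[226,236],[211,240],[377,235],[150,265],[202,285]],[80,56,6,6,75,75]).round())
print(np.array(robot.camera_model("wrist")["tool_from_camera"]).round(3), robot.camera_model("wrist")["intrinsics"])
s=robot.read_state();print(s["tool_rot"],s["time_s"])
p=onz(C,[[190,238]],[80])[0]; q=onz(C,[[377,235]],[6])[0]
for P in (p,q):
  for yaw in (-90,0,90,180):
    r=(Ro.from_euler("z",yaw,degrees=True)*Ro.from_euler("x",180,degrees=True)).as_rotvec()
    j=robot.ik([P[0]-60,P[1],300],r); print(yaw,None if j is None else np.round(j,2))
E
```

```text
[[ 475.  295.   80.]
 [ 479.  197.   56.]
 [ 471.  247.    6.]
 [ 476. -243.    6.]
 [ 402.  406.   75.]
 [ 344.  262.   75.]]
[[   0.      -0.95    -0.313   80.386]
 [   1.       0.       0.       0.459]
 [  -0.      -0.313    0.95  -125.451]
 [   0.       0.       0.       1.   ]] [[312.12329919   0.         280.50042049]
 [  0.         312.12329919 208.16902467]
 [  0.           0.           1.        ]]
[3.10117507e+00 5.01684638e-01 2.91777029e-05] 0.8
-90 [ 0.6   0.18  1.62  0.    1.34 -2.55]
0 [ 0.6   0.18  1.62 -0.    1.34  2.17]
90 [ 0.6   0.18  1.62 -0.    1.34  0.6 ]
180 [ 0.6   0.18  1.62  0.    1.34 -0.98]
-90 None
0 [-0.55  0.14  1.67 -0.    1.33  1.02]
90 [-0.55  0.14  1.67  0.    1.33 -0.55]
180 [-0.55  0.14  1.67  0.    1.33 -2.12]
```

```bash
cat >> h.py <<'E'
def down(yaw): return (Ro.from_euler("z",yaw)*Ro.from_euler("x",np.pi)).as_rotvec()
E
python3 - <<'E'
from h import *
import pickle
V={}
for k,p in {"p1":[490,-215,270],"p2":[490,-275,270],"r1":[500,220,290],"r2":[500,290,290]}.items():
    robot.reach(p,down(0)); robot.pause(.3)
    s=robot.read_state(); im=robot.snapshot("wrist"); save(k,im)
    o={}
    for l in (["plate","far_stop","side_stop"] if k[0]=="p" else ["detector","blank","rail"]):
        d=robot.outline_of("wrist",l); o[l]=d; print(k,l,[(np.round(e["centre"]),round(e["score"],2)) for e in d])
    V[k]=(s,im,o)
print(s["time_s"]); pickle.dump(V,open("v.pkl","wb"))
cv2.imwrite("pics/m1.png",cv2.resize(np.hstack([V["p1"][1],V["p2"][1]])[:,:,::-1],(1120,420))[:, :])
E
```

```text
p1 plate [(array([176., 300.]), 0.82)]
p1 far_stop [(array([157., 294.]), 0.71)]
p1 side_stop [(array([188., 334.]), 0.64), (array([158., 289.]), 0.55)]
p2 plate [(array([178., 258.]), 0.74), (array([219.,  60.]), 0.53)]
p2 far_stop [(array([157., 244.]), 0.93)]
p2 side_stop [(array([191., 286.]), 0.87)]
r1 detector [(array([245., 134.]), 0.84), (array([209., 217.]), 0.72), (array([284., 246.]), 0.64)]
r1 blank [(array([190., 296.]), 0.67), (array([211., 556.]), 0.6)]
r1 rail []
r2 detector [(array([208., 273.]), 0.93), (array([247., 187.]), 0.82), (array([286., 294.]), 0.79)]
r2 blank [(array([193., 350.]), 0.65), (array([177., 274.]), 0.16)]
r2 rail [(array([177., 316.]), 0.88)]
6.7917
```

View pics/p1.png

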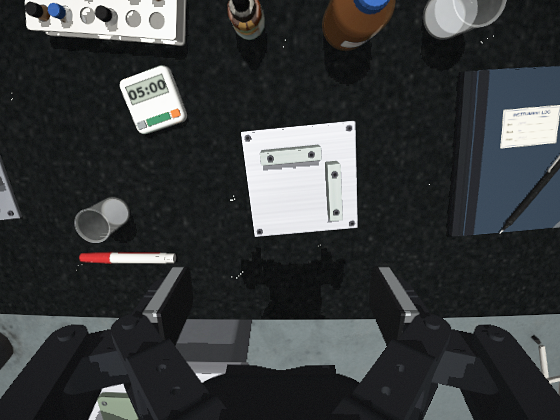

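View pics/r2.png

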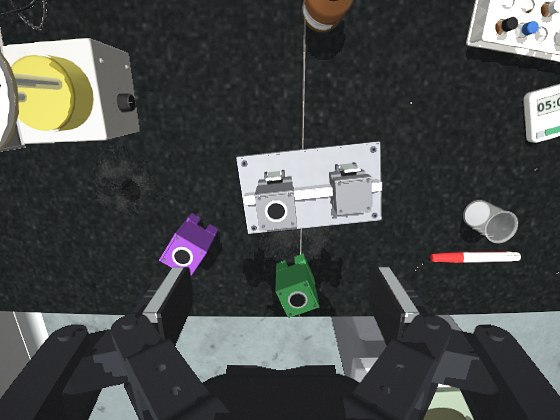

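p1 shows the plate centred near (180,300), with the far stop at (155,290) and the side stop at (190,334). r2 shows the grey tall module with a windowed top at (211,276), the low one at (193,350), and the catches on the far (+x) side. The purple (255,183) and green (300,297) look-alikes stand off the rail.

```bash
cat > an.py <<'E'
from h import *
import pickle
from scipy.optimize import least_squares
def rect(C,mask,z):
    n,l,st,_=cv2.connectedComponentsWithStats(mask.astype(np.uint8)); i=1+np.argmax(st[1:,4])
    c=cv2.findContours((l==i).astype(np.uint8),0,1)[0]; c=max(c,key=len).reshape(-1,2)
    P=onz(C,c,z)[:,:2]; return cv2.minAreaRect(P.astype(np.float32))
def ring(im,near,r=20):
    g=cv2.cvtColor(im,cv2.COLOR_RGB2GRAY); y,x=near
    sub=g[y-r:y+r,x-r:x+r]; n,l,st,ce=cv2.connectedComponentsWithStats((sub<70).astype(np.uint8))
    return [(st[i,4],st[i,2:4],ce[i]+[x-r,y-r]) for i in range(1,n) if st[i,4]>25]
def tri(Cs,uvs):
    return least_squares(lambda X:np.concatenate([proj(C,X)[0]-u for C,u in zip(Cs,uvs)]),[475,0,50])
E
python3 - <<'E'
from an import *
V=pickle.load(open("v.pkl","rb"))
for k in V:
    s,im,o=V[k];C=cam("wrist",s)
    for l,z in (("plate",6),("rail",6),("far_stop",30),("side_stop",30),("blank",56)):
        if o.get(l): print(k,l,rect(C,o[l][0]["pixels"],z))
    if k[0]=="p":
        hsv=cv2.cvtColor(im,cv2.COLOR_RGB2HSV); m=((hsv[...,2]>140)&(hsv[...,1]<60)); q=np.zeros_like(m); cy,cx=map(int,o["plate"][0]["centre"]); q[cy-75:cy+75,cx-85:cx+80]=1
        print(k,"plate thr",rect(C,m&q,6))
uv=[];Cs=[]
for k,n in (("r1",(212,217)),("r2",(211,276))):
    R=ring(V[k][1],n,13); print(k,R); R=min(R,key=lambda a:abs(a[1][0]-a[1][1])+np.hypot(*(a[2]-n[::-1]))); uv.append(R[2]);Cs.append(cam("wrist",V[k][0]))
t=tri(Cs,uv);print(t.x,t.fun)
im=V["r2"][1]; save("c",cv2.resize(im[125:265,200:400],(800,560),interpolation=cv2.INTER_CUBIC))
E
```

```text
p1 plate ((477.1092529296875, -243.35333251953125), (141.6409149169922, 139.92483520507812), 5.490020275115967)
p1 far_stop ((515.4945678710938, -227.58851623535156), (18.626798629760742, 71.63871765136719), 5.264047622680664)
p1 side_stop ((471.1695556640625, -280.0449523925781), (75.46627044677734, 19.668134689331055), 5.392019271850586)
p1 plate thr ((477.7967529296875, -243.28973388671875), (139.57431030273438, 139.50135803222656), 5.504624843597412)
p2 plate ((477.6417236328125, -243.1214599609375), (140.25794982910156, 139.98471069335938), 5.36045503616333)
p2 far_stop ((515.247802734375, -227.99374389648438), (18.965625762939453, 72.60968017578125), 5.047962665557861)
p2 side_stop ((470.95526123046875, -281.627685546875), (75.58329772949219, 17.90247917175293), 4.338238716125488)
p2 plate thr ((477.7821350097656, -243.07412719726562), (139.6355438232422, 139.50436401367188), 5.491868495941162)
r1 blank ((482.2722473144531, 201.03897094726562), (53.607391357421875, 43.8900260925293), 6.120507717132568)
r2 rail ((472.7919921875, 247.88223266601562), (110.83892059326172, 188.9101104736328), 6.188620567321777)
r2 blank ((482.4916076660156, 204.47488403320312), (54.731117248535156, 50.99119186401367), 5.155334949493408)
r1 [(np.int32(194), array([16, 15], dtype=int32), array([214.34536082, 210.98969072]))]
r2 [(np.int32(202), array([17, 15], dtype=int32), array([275.72277228, 210.86138614]))]
[466.96507424 294.04058017  80.54170165] [ 4.21624229e-05  1.04152573e-02 -4.58474623e-05 -1.03955094e-02]
```

View pics/c.png

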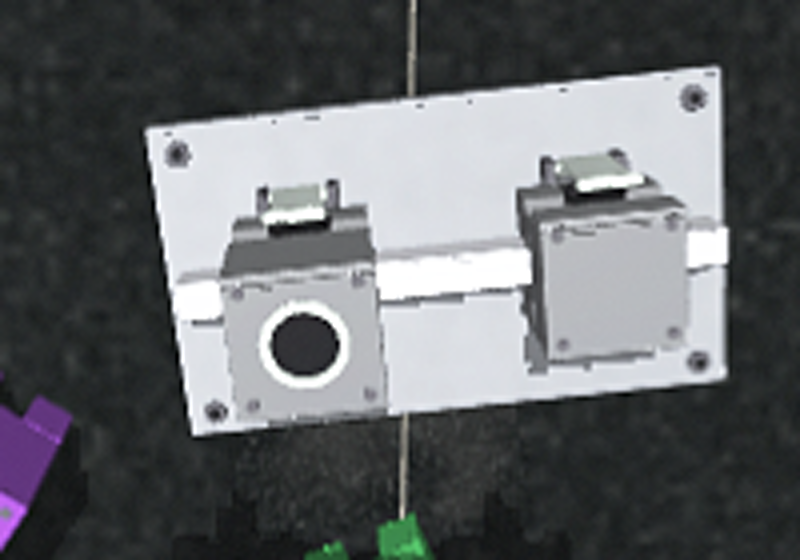

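The crop shows the grey windowed module in the left place, tall, and clipped by its catch. The window triangulates to z=80.5 (expected 81), and its xy agrees with the rail fit (467.7,294.6). Next I grasp and pull.

```bash
python3 - <<'E'
from h import *
y=np.radians(6.2); x0,y0=467.3,294.3
robot.move_gripper(.85)
robot.reach([x0,y0,160],down(y))
print("hit",robot.move_linear([x0,y0,58],feed=80,until_force=8))
s=robot.read_state();print(np.round(s["eef_pos"],1),np.round(s["ft_force"],1))
robot.move_gripper(0);s=robot.read_state();print(s["width"],s["grasp_force"],np.round(s["eef_pos"],1),np.round(s["ft_force"],1))
for z in (64,70,90):
    robot.move_linear([x0,y0,z],feed=30);s=robot.read_state();print(np.round(s["eef_pos"],1),np.round(s["ft_force"],1),s["grasp_force"])
robot.move_linear([x0,y0,190],feed=120);robot.pause(.3)
s=robot.read_state();print(np.round(s["ft_force"],1),s["grasp_force"],s["width"],s["time_s"])
im=robot.snapshot("wrist");save("held",im)
E
```

```text
hit False
[467.7 294.5  58.5] [ 0.   0.3 -0.4]
0.5096438968914107 61.38829708099365 [467.6 294.5  58.6] [-0.9 -0.2  2.8]
[466.6 293.8  63.6] [-1.  -1.5 -3.3] 63.401230573654175
[466.7 294.1  70.2] [-3.1 -1.5 -2.2] 63.50275754928589
[467.7 294.4  90.3] [ 0.7  0.8 -1.3] 63.65519642829895
[-0.7 -0.4 -2. ] 63.65414500236511 0.5087051638799236 12.475
```

View pics/held.png

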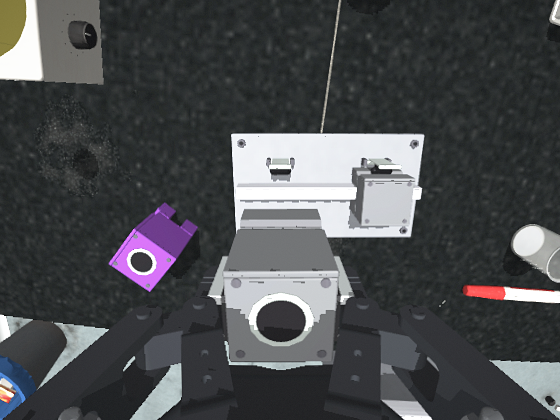

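The detector is held between the fingers at (320,281), clear of the bar. The low module is still on the rail at (200,385). I carry it to the plate.

```bash
cat >> h.py <<'E'
PY=np.radians(5.5); PC=np.array([477.8,-243.2])
def P(x,y,z): # plate-frame offset from seated position
    c,s=np.cos(PY),np.sin(PY); a=np.array([8+x,-8+y]); return [*(PC+[c*a[0]-s*a[1],s*a[0]+c*a[1]]),z]
def st(tag=""):
    s=robot.read_state();c,n=np.cos(PY),np.sin(PY);R=np.array([[c,n],[-n,c]])
    e=np.array(s["eef_pos"]);f=np.array(s["ft_force"])
    print(tag,"plate-rel",np.round([*(R@(e[:2]-P(0,0,0)[:2])),e[2]],2),"F",np.round([*(R@f[:2]),f[2]],1),"M",np.round(s["wrist_torque"],2),"g",round(s["grasp_force"],1),"t",s["time_s"]);return s
E
python3 - <<'E'
from an import *
s=robot.read_state();im=robot.snapshot("wrist");r=ring(im,(320,281),34)
r=max(r,key=lambda a:a[0]);C=cam("wrist",s);e=np.array(s["eef_pos"])
X=onz(C,[r[2]],e[2]+22.5)[0]-e; print(r,"window in tool",Ro.from_rotvec(s["tool_rot"]).inv().apply(X))
robot.reach(P(-9,9,140),down(PY))
st("above");robot.move_linear(P(-9,9,72),feed=100);robot.pause(.2);st("near")
print(robot.move_linear(P(-9,9,54),feed=15,until_force=6));st("down")
E
```

```text
(np.int32(1563), array([48, 41], dtype=int32), array([280.5271913 , 320.88227767])) window in tool [ -0.68133588   0.54062977 -22.49939266]
above plate-rel [ -8.47   9.66 140.12] F [ 0.4  1.3 -1. ] M [-0.04 -0.02 -0.  ] g 63.7 t 14.525
near plate-rel [-8.65  8.76 72.68] F [-0.2  0.7 -1.4] M [ 0.01  0.02 -0.  ] g 63.7 t 15.5583
True
down plate-rel [-9.09  9.03 58.52] F [-0.6  0.2  3.7] M [-0.07  0.01 -0.01] g 64.3 t 16.4167
```

```bash
python3 - <<'E'
from h import *
z=58.0
print(robot.move_linear(P(6,9,z),feed=12,until_force=8));s=st("x")
x=(st()["eef_pos"]);c,n=np.cos(PY),np.sin(PY);d=np.array(x[:2])-P(0,0,0)[:2];xr=c*d[0]+n*d[1]
print(robot.move_linear(P(xr+.8,-6,z),feed=12,until_force=8));st("y")
robot.pause(.5);st("hold")
E
```

```text
True
x plate-rel [-8.84  9.03 58.62] F [-2.2 -1.1  3.8] M [-0.1   0.07 -0.03] g 64.3 t 16.875
 plate-rel [-8.84  9.03 58.62] F [-2.2 -1.1  3.8] M [-0.1   0.07 -0.03] g 64.3 t 16.875
True
y plate-rel [-8.88  8.84 58.64] F [0.  2.  3.5] M [ 0.08 -0.09  0.03] g 64.4 t 17.3083
hold plate-rel [-8.92  8.85 58.65] F [0.7 1.3 3.7] M [ 0.24 -0.31  0.  ] g 64.4 t 17.8083
```

```bash
cat >> h.py <<'E'
def pf():
    s=robot.read_state();c,n=np.cos(PY),np.sin(PY);R=np.array([[c,n],[-n,c]])
    return R@np.array(s["eef_pos"][:2]-np.array(P(0,0,0)[:2])), R@np.array(s["ft_force"][:2]), s["ft_force"][2], s["eef_pos"][2]
E
python3 - <<'E'
from h import *
robot.move_linear(P(-9,9,60.0),feed=20);robot.pause(.2)
robot.move_linear(P(-3,3,60.0),feed=20);robot.pause(.2);st("pre")
for z in (59.2,58.6,58.2):
    robot.move_linear(P(-3,3,z),feed=10);robot.pause(.15)
    if pf()[2]>2: break
st("down"); zc=z
x=-3
while x<7:
    x+=.6; robot.move_linear(P(x,3,zc),feed=10);robot.pause(.1);q=pf();print(round(x,1),np.round(q[0],2),np.round(q[1],1),round(q[2],1),round(q[3],2))
    if q[1][0]<-9: break
print("cmd",x,zc)
E
```

```text
pre plate-rel [-3.08  3.09 60.  ] F [-0.1 -0.7 -1. ] M [-0.07 -0.   -0.  ] g 64.0 t 19.0333
down plate-rel [-2.91  2.95 58.65] F [-1.8  0.7  5.4] M [0.09 0.22 0.02] g 64.5 t 20.2333
-2.4 [-2.81  2.98] [-2.9  0.7] 6.5 58.67
-1.8 [-2.72  2.96] [-4.9 -0. ] 7.3 58.68
-1.2 [-2.59  2.94] [-5.5 -0.5] 9.0 58.72
-0.6 [-2.51  2.95] [-6.2 -0. ] 10.2 58.71
0.0 [-1.7   3.05] [-6.5 -0.3] 9.2 58.72
0.6 [-1.02  3.09] [-5.9 -0.2] 9.2 58.74
1.2 [-0.54  3.16] [-6.4 -0.5] 10.1 58.73
1.8 [-0.05  3.21] [-6.7  1. ] 9.9 58.72
2.4 [0.38 3.23] [-7.7  0.7] 9.9 58.7
3.0 [0.45 3.21] [-8.8  0.7] 11.2 58.74
3.6 [0.51 3.22] [-11.3  -1.1] 12.0 58.77
cmd 3.6000000000000005 58.2
```

```bash
python3 - <<'E'
from h import *
x=4.2;z=58.8;y=3
robot.move_linear(P(x,y,z),feed=10);robot.pause(.1);st()
while y>-8:
    y-=.6; robot.move_linear(P(x,y,z),feed=10);robot.pause(.1);q=pf();print(round(y,1),np.round(q[0],2),np.round(q[1],1),round(q[2],1),round(q[3],2))
    if q[1][1]>16: break
robot.pause(.3);s=st("end");print("yaw err",np.degrees((Ro.from_rotvec(down(PY)).inv()*Ro.from_rotvec(s["tool_rot"])).as_rotvec()),"cmd",x,y,z)
E
```

```text
plate-rel [ 0.57  3.2  58.81] F [-10.6  -1.9   9.7] M [-0.62  1.7  -0.02] g 64.8 t 24.4333
2.4 [0.6  3.16] [-9.9  1.3] 9.6 58.83
1.8 [0.58 3.11] [-9.6  2.6] 10.9 58.81
1.2 [0.54 3.02] [-8.4  4.3] 11.3 58.8
0.6 [0.55 2.91] [-9.  6.] 12.3 58.84
-0.0 [0.56 2.86] [-8.7  8.1] 12.0 58.84
-0.6 [0.54 2.8 ] [-7.5  8.5] 13.2 58.85
-1.2 [0.51 2.71] [-7.6 10.4] 13.6 58.87
-1.8 [0.52 2.62] [-7.  12.5] 14.2 58.89
-2.4 [0.49 2.57] [-7.7 14. ] 15.2 58.87
-3.0 [0.49 2.47] [-5.8 15.7] 16.2 58.9
-3.6 [0.48 2.32] [-5.7 17.3] 16.3 58.94
end plate-rel [ 0.48  2.34 58.94] F [-6.  16.3 17.3] M [3.11 1.17 0.3 ] g 65.7 t 28.5833
yaw err [ 0.90901341 -0.84270189  0.07044297] cmd 4.2 -3.6000000000000005 58.8
```

```bash
cat >> h.py <<'E'
def push(x,y,z,ax,lim,end,dz=0):
    v=[x,y];sg=1 if ax==0 else -1
    while sg*(end-v[ax])>0:
        v[ax]+=.7*sg; robot.move_linear(P(*v,z),feed=12);robot.pause(.08);q=pf()
        print(np.round(v,1),np.round(q[0],2),np.round(q[1],1),round(q[2],1),round(q[3],2))
        if -sg*q[1][ax]>lim: break
    return v
E
python3 - <<'E'
from h import *
robot.move_linear(P(-1,3,60.2),feed=15);robot.pause(.3);st("lift")
v=push(-1,3,60.2,1,9,-6)
v=push(*v,60.2,0,9,7)
robot.pause(.3);s=st("end");print(np.degrees((Ro.from_rotvec(down(PY)).inv()*Ro.from_rotvec(s["tool_rot"])).as_rotvec()),v)
E
```

```text
lift plate-rel [-0.95  2.89 60.18] F [-0.4  0.3 -1.2] M [ 0.01 -0.02  0.03] g 63.9 t 29.6
[-1.   2.3] [-1.01  2.28] [-0.2  0.1] -1.4 60.21
[-1.   1.6] [-0.99  1.58] [0.3 0.1] -1.9 60.22
[-1.   0.9] [-0.99  0.88] [-0.9 -0.6] -1.1 60.19
[-1.   0.2] [-1.06  0.35] [0.1 1.2] -1.0 60.2
[-1.  -0.5] [-1.07  0.28] [1.4 5.7] 0.4 60.19
[-1.  -1.2] [-1.08  0.19] [1.3 6.9] 0.9 60.22
[-1.  -1.9] [-1.04  0.12] [2.3 9.7] 2.7 60.26
[-0.3 -1.9] [-0.97  0.14] [0.2 8.5] 3.7 60.16
[ 0.4 -1.9] [-0.8   0.15] [-0.7  7.4] 2.4 60.07
[ 1.1 -1.9] [-0.61  0.14] [-2.3  7.5] 1.9 59.88
[ 1.8 -1.9] [-0.26  0.16] [-2.6  7.2] 3.1 59.69
[ 2.5 -1.9] [0.14 0.15] [-3.5  6.2] 1.6 59.52
[ 3.2 -1.9] [0.49 0.15] [-3.9  6.3] 1.3 59.42
[ 3.9 -1.9] [0.52 0.17] [-5.9  6.1] 1.6 59.38
[ 4.6 -1.9] [0.61 0.18] [-7.3  6. ] 3.3 59.35
[ 5.3 -1.9] [0.7  0.18] [-9.  5.] 4.3 59.33
[ 6.  -1.9] [0.8  0.18] [-10.2   4.6] 4.8 59.33
end plate-rel [ 0.8   0.18 59.33] F [-10.5   3.8   5.3] M [ 0.6   1.93 -0.12] g 64.4 t 35.5667
[ 0.5285741  -0.98843057 -0.03991843] [6.000000000000001, -1.9]
```

```bash
python3 - <<'E'
from an import *
robot.move_linear(P(6,-2.6,59.5),feed=10);robot.pause(.1);st("1")
robot.move_linear(P(6,-3.4,58.9),feed=10);robot.pause(.1);st("2")
robot.move_linear(P(6,-4.0,58.5),feed=10);robot.pause(.6);s=st("3")
print(np.degrees((Ro.from_rotvec(down(PY)).inv()*Ro.from_rotvec(s["tool_rot"])).as_rotvec()))
im=robot.snapshot("wrist");r=max(ring(im,(320,281),34),key=lambda a:a[0]);e=np.array(s["eef_pos"])
X=onz(cam("wrist",s),[r[2]],e[2]+22.5)[0]-e; print("window in tool",Ro.from_rotvec(s["tool_rot"]).inv().apply(X))
save("end",im)
E
```

```text
1 plate-rel [ 0.77  0.11 59.07] F [-10.7   7.    8.4] M [ 0.99  2.06 -0.11] g 65.2 t 35.9167
2 plate-rel [7.600e-01 4.000e-02 5.902e+01] F [-10.9  11.1  13.6] M [ 1.45  2.13 -0.06] g 65.7 t 36.2667
3 plate-rel [ 7.700e-01 -1.000e-02  5.903e+01] F [-12.   12.7  16.6] M [1.82 2.18 0.  ] g 66.1 t 37.1167
[ 0.71148962 -0.99209971  0.01227923]
window in tool [ -0.70304768   0.5224067  -22.4994196 ]
```

View pics/end.png

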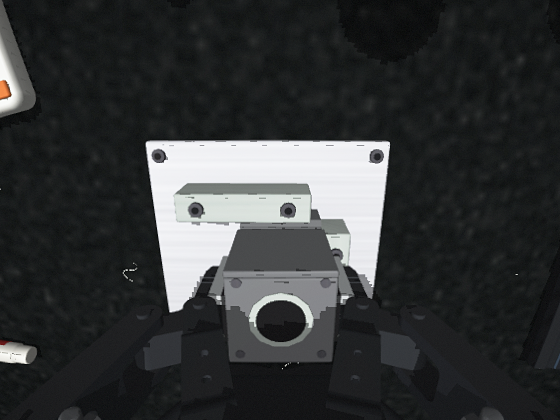

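Both stops are contacted, and the module is square and flat. I ease the downward load so plate friction doesn't carry the side push, then check again.

```bash
python3 - <<'E'
from h import *
robot.move_linear(P(6,-4.0,60),feed=10);robot.pause(.1);st("1")
robot.move_linear(P(6.8,-4.6,60.6),feed=10);robot.pause(.6);s=st("2")
print(np.degrees((Ro.from_rotvec(down(PY)).inv()*Ro.from_rotvec(s["tool_rot"])).as_rotvec()))
E
```

```text
1 plate-rel [7.600e-01 1.000e-02 5.909e+01] F [-8.9 10.4  6.9] M [ 1.65  1.76 -0.06] g 64.6 t 37.5667
2 plate-rel [ 8.300e-01 -5.000e-02  5.912e+01] F [-10.3  11.    4.7] M [ 1.7   1.81 -0.04] g 64.6 t 38.4333
[ 0.80552595 -1.12141624  0.01581683]
```

```bash
python3 - <<'E'
from h import *
robot.move_linear(P(8.2,-4.6,60.8),feed=10);robot.move_linear(P(8.2,-5.8,61),feed=10);robot.pause(1);s=st("end")
print(np.degrees((Ro.from_rotvec(down(PY)).inv()*Ro.from_rotvec(s["tool_rot"])).as_rotvec()))
print(robot.job_done())
E
```

```text
end plate-rel [ 0.94 -0.15 59.18] F [-11.5  13.6   6.6] M [ 2.02  2.16 -0.11] g 64.7 t 40.0
[ 0.94457562 -1.29428195  0.02606327]
the job is handed in; nothing more can be done
None
```

I pulled the tall module off the rail, seated it in the plate's corner and handed the job in at 40 s, still gripped; the tool was pressing about 11.5 N towards the far stop and 13.6 N towards the side stop, tilted about 1.6°, but I did not measure the force on each stop itself and the hand-in returned no verdict.

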